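# Rock a stuck investment block out of its holding stand

## Robot

A 6-joint arm with a two-finger parallel gripper is mounted at the origin on a cart in front of the work surface, level with it; the furniture and walls round the work are solid. World frame = base frame: x ahead of the robot, y to its left, z up, the work surface at z = 0. Lengths are in m, angles in degrees, forces in N, time in s.
With the tool pointing down it reaches from about 0.325 to 0.9 m from the base axis. Payload 3.5 kg.
Tool frame: the origin (TCP) lies at the very end of the fingers, on their centre line; the grasp point (between the pads) lies bot.grip_point_offset behind it (bot.grip_point_offset is the distance from the TCP to the grasp point, in m); z points along the fingers, y is the line along which they close (so a half turn about z gives the same grasp; the last joint's range is limited). The gripper opens to 85 mm and grips with 20 to 120 N. Pads are 22 mm wide; open, the fingers measure 114 mm over their backs; the gripper's body (76 mm by 85 mm) begins 54 mm behind the grasp point. The pads swing forward as they close: fully open they stand 13 mm farther back than shut.
Start: joints at [-82.07, 15.837, -1.513, 72.651, 0, 84.076], TCP at [0.15, -0.607, 0.21] pointing down, gripper open.
Joint ranges: [-178.77, 178.77], [-48.84, 107.48], [-61.69, 71.31], [-111.58, 123.2], [-90, 87.43], [-180, 180]. Speed limits (degrees/s): [147.25, 147.25, 180, 180, 180, 180].

## Interface

Orientations are given as a 3x3 rotation matrix whose columns are the frame's x, y, z axes.
In Python, from plant import bot, optics, models gives the robot as it stands.
- The arm moves only by the shell command python3 -m pendant 'ROWS' [FORCE]. ROWS is JSON, a list of rows, each an object with "delta_pos": the shift along the world's x, y, z in mm, a list of three; "twist": the turn about the world's z in degrees; "grip": the finger opening in mm, from 0 to 85.4. In form: [{"delta_pos": [x, y, z], "twist": twist, "grip": grip}, ...]. A call has 1 to 12 rows; each row is the pose to reach, as a shift and turn from the pose commanded when the call began; what a row does not reach only later rows make up. A row lasts 1/12 s, in which the tool goes at most 41.7 mm and 7.16 degrees, less where a joint would pass 70% of its speed; a pose out of reach is approached as far as the arm can. A call with a gripper value outside its range is refused whole. The fingers move at their own pace and stop on an object; FORCE is the grip in N (left out, the last holds). Time passes only in rows, so rows that repeat a pose let the fingers close. It gives the time, the measured TCP pose, the force, the opening and the grip force at its end, in the units of the state.
- bot.state(): the state, without advancing time (a new reading comes with each control period).
- optics.camera(name): name is "scene" or "side" or "wrist"; returns the picture (400x640x3 uint8, red, green, blue); there is no depth.
- optics.camera_model(name): a dict with "fx", "fy", "cx", "cy" (pixels), "R" (3x3) and "t" (3): a world point X has camera coordinates R X + t. Camera axes: x right, y down, z forward; pixel columns grow to the right and rows downward; lengths in m; the calibration is good to about 2 mm. The wrist camera is an equidistant fisheye: a pixel r from the principal point sees the ray r / f radians off the axis. A picture is of the moment at which its call begins: read the wrist's pose just before it. camera_model takes no time and is no camera call; for the wrist camera it gives the pose at the moment of the call.
- bot.sign_off(): hands the job in; it is judged then, once.
Trained networks look in the newest picture that a camera, given by its name, has taken for a name from the list of things; names that differ only in an ending like _2 or _b are one class to them, and where a whole thing is asked for, a point or a joint stands for the part that bears it (a point fixed in the world has none). Each returns a list of dicts, best first, with "score" (0 to 1); they miss things now and then, are a little off and sometimes report something else, mostly with a low value. They report only what shows in the picture. A call takes as long as a camera call. They do not tell look-alikes from the thing itself.
- models.look_for(target, camera): "position" ([column, row] in pixels, amid what is visible of it).
The state is a dict: "time_s": time; "qpos": joint angles; "dq": joint speeds; "joint_efforts": joint torques, N m; "ee_pos": TCP position; "tcp_rot": TCP orientation; "wrist_force": force on the tool from outside, world axes, zero at the start; "moment": the same for the moment, N m; "gripper_width": opening from 0.0 (shut) to 1.0 (fully open); "finger_force": force on a finger pad.
Only numpy, scipy, OpenCV 4.12 (cv2) and the standard library are available. Lean on these libraries where they do the work, as an engineer would, in place of code of your own. Each camera call takes 0.05 s, during which the arm holds its last target. There are 200 camera calls.

## Task

The upright plaster block is held fast in the aluminium stand by two stiff sliding catches, one in the groove on each side. Grip the block by its top and, without touching the catches with the gripper, rock it to one side and then to the other so that the block itself pushes both catches back out of its grooves while it is still in the pocket; then lift it straight out and finish holding it upright and still over the stand, its foot just clear above the brackets (a few centimetres at most). Do not let go of it, and leave the jaw model, cup and tin beside it where they are.

Things in the scene. Friction and masses are not known exactly. Their poses are not given: they have to be found in the camera images.
- stand: fixed aluminium stand, base plate 84 (x) x 124 (y) x 6 mm; origin: centre of its underside, z up. Pocket in the middle 43 (x) x 29 (y) mm, floor 6 mm, wall tops 14 mm above the worktop. Two brackets, 34 mm wide in x, from 27 to 47 mm off centre in +y and -y, tops 65 mm above the worktop, each guide a sliding catch. +x and -x sides are open: the block is best gripped across the stand's x
- block_mid (a point): centre (half-way up) of the loose plaster block, 44 (x) x 30 (y) x 96 mm tall, 0.25 kg, upright in the pocket, axes within 1 degree of the stand's. On each y side a level groove 6 mm deep runs along x, from 42 to 58 mm above the foot. Over it the plain head to grip, 44 (x) x 30 (y) mm, up to 92 mm above the foot
- block_foot (a point): centre of the same block's underside, 48 mm below its centre, 6 mm above the worktop when seated. The lowest 10 mm of the block are 40 (x) x 26 (y) mm: 1.5 mm play in the pocket
- catch_left (a joint): slide of the stiff catch at the stand's +y side, a steel bar 20 wide, 8 thick, its middle 56 mm above the worktop. 0 m = fully in (tip 5 mm inside the groove, 1 mm from its bottom), grows outward, stop at 0.012; 0.007 is safely out. Starts at 0 to 0.0015. No spring: about 5 N moves it, it stays where left. While it is in the groove the block can rise only 4 mm
- catch_right (a joint): the same for the catch at the stand's -y side; grows outward (-y). Tilting the block 10 to 12 degrees towards a side, about that side's lower edge of its foot, pushes that side's catch out by 7 mm or more
- catch_left_nose (a point): middle of the inner tip of the catch at the stand's +y side
- catch_right_nose (a point): middle of the inner tip of the catch at the stand's -y side
- model: bystander: loose plaster jaw model 50x64x27 mm; origin: centre of its underside
- cup: bystander: loose small mixing cup, 44 mm across, 38 mm tall; origin: centre of its underside
- tin: bystander: loose round wax tin, 71 mm across, 28 mm tall; origin: centre of its underside
Mind the look-alikes: they are no part of the job. What is shaped like the part that bears block_mid but black or turquoise is not meant. Leave any orange look-alike of the stand alone.

How it is judged (in metres and radians):
On the way, in this order (a step that is already met when the one before it is completed fails the run):
1. the block, still in the pocket, has been rocked so that one catch is pushed back (more than 4 mm) (value of joint any of catch_left, catch_right above 0.004 m and z of block_foot in the frame of stand below 0.02 m), for 0.1 s.
2. both catches are pushed back (more than 4 mm), the block still in the pocket (value of joint each of catch_left, catch_right above 0.004 m and z of block_foot in the frame of stand below 0.02 m), for 0.1 s.
At the end, for the whole second after the job is handed in: Block held in the fingers, still, upright within 0.2 rad, its foot 68 to 125 mm above the worktop (bracket tops: 65) and within 40 mm sideways of the stand's centre, touching nothing of the stand; both catches pushed back over 4 mm; bystanders within 20 mm of their starts (z of block_foot in the frame of stand between 0.068 and 0.125 m and horizontal distance between block_foot and stand below 0.04 m and angle between block_mid's own z axis and vertical below 0.2 rad and linear speed of block below 0.03 m/s and angular speed of block below 0.3 rad/s and contact force between the fingers and block above 1 N and contact force between block and stand below 0.1 N and value of joint each of catch_left, catch_right above 0.004 m and distance of each of model, cup, tin from where it was at the start of the episode below 0.02 m); the arm keeps its last pose, push and grip.
It fails at once if the robot pushes a catch with its own gripper (contact force between any of the fingers, the arm and catch_left above 3 N or contact force between any of the fingers, the arm and catch_right above 3 N).
It fails at once if the jaw model is disturbed (more than 20 mm) (distance of model from where it was at the start of the episode above 0.02 m).
It fails at once if the mixing cup is disturbed (more than 20 mm) (distance of cup from where it was at the start of the episode above 0.02 m).
It fails at once if the wax tin is disturbed (more than 20 mm) (distance of tin from where it was at the start of the episode above 0.02 m).
It also fails if it takes over 35 s, if anything falls off the work surface, if the arm or the gripper's body presses on something with over 40 N, if the wrist force passes 120 N, or if a joint passes its speed limit or range.

## Working session

There is one attempt and no reset: what is moved stays moved. The work goes in short steps, Python scripts to look and compute and a shell command to move; the robot and the scene stay as the last step left them, time stands still between calls to the robot, and variables do not carry over. Pictures are saved under pics/ and viewed, at most 10 in all, crops included, and the job is handed in when it is done.

```bash
ls; mkdir -p pics
python3 - <<'E'
from plant import bot, optics, models
import cv2,numpy as np
for c in ("scene","side"):
    im=optics.camera(c); cv2.imwrite(f"pics/{c}0.png",im[:,:,::-1])
    for n in ("stand","block_mid","catch_left_nose","catch_right_nose","model","cup","tin"):
        print(c,n,[(np.round(d["position"]).tolist(),round(d["score"],2)) for d in models.look_for(n,c)][:4])
    m=optics.camera_model(c);print({k:np.round(v,3).tolist() for k,v in m.items()})
print(bot.grip_point_offset,bot.state())
E
```

```text
pics
scene stand [([360.0, 204.0], 0.75), ([324.0, 288.0], 0.56)]
scene block_mid [([379.0, 158.0], 0.89), ([368.0, 184.0], 0.88), ([354.0, 226.0], 0.64)]
scene catch_left_nose [([301.0, 278.0], 0.6), ([347.0, 198.0], 0.51)]
scene catch_right_nose [([334.0, 264.0], 0.71)]
scene model [([309.0, 230.0], 0.86)]
scene cup [([413.0, 181.0], 0.64)]
scene tin [([317.0, 185.0], 0.67), ([347.0, 199.0], 0.37)]
{'fx': 462.598, 'fy': 462.598, 'cx': 320.547, 'cy': 193.393, 'R': [[-0.875, -0.483, 0.009], [-0.286, 0.504, -0.815], [0.389, -0.716, -0.58]], 't': [0.541, 0.184, 0.882]}
side stand [([381.0, 287.0], 0.87), ([359.0, 220.0], 0.82)]
side block_mid [([367.0, 196.0], 0.95), ([358.0, 174.0], 0.74), ([384.0, 233.0], 0.69)]
side catch_left_nose [([353.0, 212.0], 0.61), ([369.0, 278.0], 0.48)]
side catch_right_nose [([385.0, 259.0], 0.57)]
side model [([327.0, 246.0], 0.62)]
side cup [([394.0, 198.0], 0.5)]
side tin [([306.0, 210.0], 0.69)]
{'fx': 454.561, 'fy': 454.561, 'cx': 321.1, 'cy': 197.188, 'R': [[-0.992, -0.123, -0.002], [-0.046, 0.389, -0.92], [0.114, -0.913, -0.392]], 't': [0.602, 0.086, 1.005]}
0.0187 {'time_s': 0.8, 'qpos': array([-8.20701624e+01,  1.58345066e+01, -1.51232225e+00,  7.26499976e+01,
       -6.98109262e-04,  8.40754246e+01]), 'dq': array([ 0.03227833, -0.01198207,  0.02268581, -0.00237192,  0.01110463,
        0.0019607 ]), 'joint_efforts': array([-6.07724160e-04, -4.45422006e+01,  2.95543760e+01,  4.59489711e-04,
       -1.63189420e-04,  2.45137926e-06]), 'ee_pos': array([ 0.14964545, -0.60682875,  0.21033786]), 'tcp_rot': array([[ 9.70907310e-01,  2.39455621e-01, -4.42638003e-06],
       [ 2.39455621e-01, -9.70907309e-01, -5.65398055e-05],
       [-1.78363790e-05,  5.38349889e-05, -9.99999998e-01]]), 'wrist_force': array([-0.14303792, -0.27226869, -0.29533215]), 'moment': array([ 0.00163597,  0.01986854, -0.03935159]), 'finger_force': 0.0, 'gripper_width': 1.0026179489832419}
```

Run:
```python
import cv2,numpy as np
a=cv2.imread("pics/scene0.png")[120:320,260:440];b=cv2.imread("pics/side0.png")[150:330,270:450]
cv2.imwrite("pics/both.png",np.hstack([cv2.resize(a,(396,440),interpolation=2),cv2.resize(b,(400,440),interpolation=2)]))
```

```text
(no output)
```

View pics/both.png

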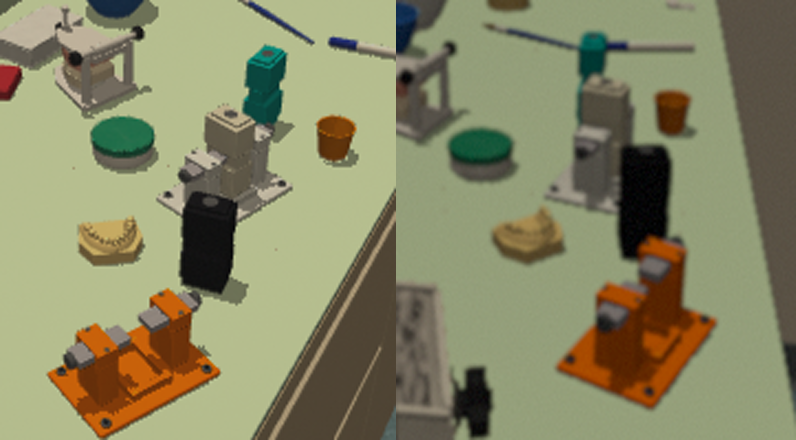

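View pics/scene0.png

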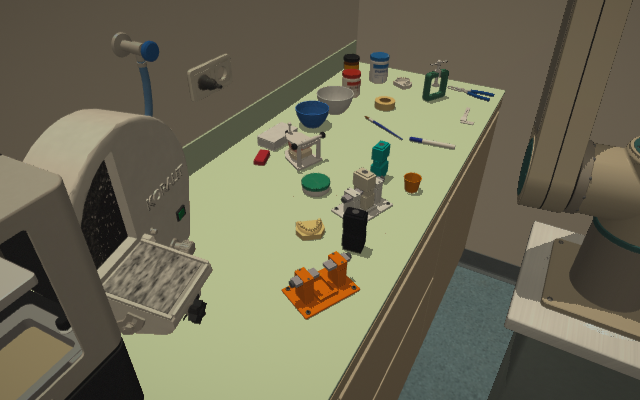

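The candidates are block cream (368,184), turquoise (379,158) and black (354,226), and stand aluminium (360,204) and orange (324,288). I choose the cream block in the aluminium stand. Left bracket is near (347,200), the other behind the block near (380,188). Black and turquoise blocks, tin (317,185), model (309,230) and cup (413,181) stand around it.

```bash
cat > h.py <<'E'
from plant import bot, optics, models
import cv2,numpy as np
def ray(c,p,m=None):
    m=m or optics.camera_model(c);R=np.array(m["R"]);t=np.array(m["t"])
    x=np.array([(p[0]-m["cx"])/m["fx"],(p[1]-m["cy"])/m["fy"]])
    if c=="wrist":
        th=np.linalg.norm(x); d=np.r_[x/th*np.sin(th) if th>1e-9 else x,np.cos(th)]
    else: d=np.r_[x,1]
    d=R.T@d
    return -R.T@t,d/np.linalg.norm(d)
def atz(c,p,z,m=None):
    o,d=ray(c,p,m); return o+d*(z-o[2])/d[2]
def tri(rs):
    A=sum(np.eye(3)-np.outer(d,d) for o,d in rs);b=sum((np.eye(3)-np.outer(d,d))@o for o,d in rs)
    return np.linalg.solve(A,b)
def proj(c,X,m=None):
    m=m or optics.camera_model(c);v=np.array(m["R"])@X+np.array(m["t"])
    if c=="wrist":
        r=np.hypot(v[0],v[1]);k=np.arctan2(r,v[2])/r; return np.array([m["cx"]+m["fx"]*v[0]*k,m["cy"]+m["fy"]*v[1]*k])
    return np.array([m["cx"]+m["fx"]*v[0]/v[2],m["cy"]+m["fy"]*v[1]/v[2]])
E
python3 - <<'E'
from h import *
np.set_printoptions(precision=4,suppress=True)
for n,a,b in [("block",(368,184),(367,196)),("stand",(360,204),(359,220)),("turq",(379,158),(358,174)),("black",(354,226),(384,233)),("model",(309,230),(327,246)),("cup",(413,181),(394,198)),("tin",(317,185),(306,210))]:
    print(n,tri([ray("scene",a),ray("side",b)]))
print(atz("scene",(368,172),.102),atz("side",(364,186),.102))
E
```

```text
block [ 0.5022 -0.0117  0.0669]
stand [ 0.5187 -0.0127  0.0039]
turq [ 0.5259 -0.1244  0.0745]
black [0.4664 0.1305 0.0529]
model [0.5775 0.1275 0.0053]
cup [ 0.4365 -0.1527  0.0093]
tin [ 0.6446 -0.0262  0.0126]
[ 0.5031 -0.0073  0.102 ] [0.5089 0.0166 0.102 ]
```

```bash
python3 -m pendant '[{"delta_pos":[20,40,40],"twist":0,"grip":85},{"delta_pos":[40,75,80],"twist":0,"grip":85},{"delta_pos":[60,110,110],"twist":0,"grip":85},{"delta_pos":[80,145,110],"twist":0,"grip":85},{"delta_pos":[100,180,110],"twist":0,"grip":85},{"delta_pos":[120,215,110],"twist":0,"grip":85},{"delta_pos":[140,250,110],"twist":0,"grip":85},{"delta_pos":[160,285,110],"twist":0,"grip":85},{"delta_pos":[180,320,110],"twist":0,"grip":85},{"delta_pos":[200,355,110],"twist":0,"grip":85},{"delta_pos":[220,390,110],"twist":0,"grip":85},{"delta_pos":[240,425,110],"twist":0,"grip":85}]' 60
python3 -m pendant '[{"delta_pos":[20,35,0],"twist":0,"grip":85},{"delta_pos":[40,70,0],"twist":0,"grip":85},{"delta_pos":[60,105,0],"twist":0,"grip":85},{"delta_pos":[80,135,0],"twist":0,"grip":85},{"delta_pos":[100,155,0],"twist":0,"grip":85},{"delta_pos":[110,172,0],"twist":0,"grip":85},{"delta_pos":[110,172,0],"twist":0,"grip":85},{"delta_pos":[110,172,0],"twist":0,"grip":85}]'
python3 - <<'E'
from h import *
s=bot.state();print(s["ee_pos"],s["tcp_rot"],s["time_s"])
m=optics.camera_model("wrist");im=optics.camera("wrist");cv2.imwrite("pics/w1.png",im[:,:,::-1])
import json;json.dump({k:np.array(v).tolist() for k,v in m.items()},open("w1.json","w"))
print(m["fx"],m["cx"],m["cy"])
for n in ("stand","block_mid","catch_left_nose","catch_right_nose","model","cup","tin"):
    print(n,[(np.round(d["position"]).tolist(),round(d["score"],2),atz("wrist",d["position"],{"s":.006,"b":.102,"c":.056,"m":.02,"t":.02}[n[0]],m).round(4).tolist()) for d in models.look_for(n,"wrist")][:4])
E
```

```text
time_s: 1.8
ee_pos: [0.3786, -0.2002, 0.3207]
tcp_rot: [[0.971, 0.239, 0.001], [0.239, -0.971, -0.001], [0.001, 0.001, -1.0]]
wrist_force: [1.2, 0.3, -0.2]
gripper_width: 0.991
finger_force: 0.0
time_s: 2.47
ee_pos: [0.4881, -0.0294, 0.3202]
tcp_rot: [[0.97, 0.242, -0.001], [0.242, -0.97, -0.0], [-0.001, 0.0, -1.0]]
wrist_force: [-0.3, 0.1, 0.2]
gripper_width: 0.995
finger_force: 0.0
[ 0.48814131 -0.02939039  0.32018402] [[ 9.70358244e-01  2.41670179e-01 -6.34579574e-04]
 [ 2.41669992e-01 -9.70358432e-01 -3.57658938e-04]
 [-7.02205140e-04  1.93698459e-04 -9.99999735e-01]] 2.4667
309.70691628693146 324.24616715044294 195.35906637986415
stand [([319.0, 117.0], 0.85, [0.5315, -0.0107, 0.006]), ([147.0, 120.0], 0.6, [0.4706, 0.2794, 0.006])]
block_mid [([214.0, 142.0], 0.8, [0.479, 0.1147, 0.102]), ([311.0, 138.0], 0.67, [0.5116, -0.0076, 0.102]), ([412.0, 146.0], 0.61, [0.5346, -0.1341, 0.102])]
catch_left_nose [([280.0, 118.0], 0.82, [0.5222, 0.0418, 0.056]), ([129.0, 117.0], 0.54, [0.4805, 0.2844, 0.056]), ([309.0, 134.0], 0.46, [0.5089, -0.0034, 0.056])]
catch_right_nose [([342.0, 151.0], 0.85, [0.4978, -0.0538, 0.056]), ([156.0, 141.0], 0.66, [0.4504, 0.2272, 0.056])]
model [([237.0, 73.0], 0.68, [0.5724, 0.125, 0.02])]
cup [([381.0, 199.0], 0.8, [0.4422, -0.1287, 0.056]), ([341.0, 152.0], 0.67, [0.4956, -0.0523, 0.056]), ([309.0, 134.0], 0.21, [0.5099, -0.0025, 0.056])]
tin [([344.0, 49.0], 0.93, [0.6417, -0.0215, 0.02])]
```

View pics/w1.png

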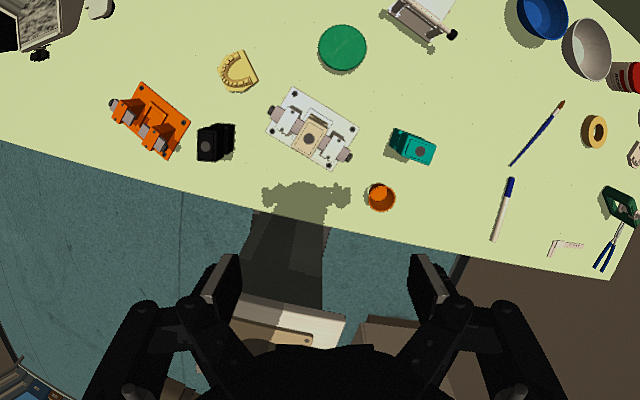

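The overhead view shows the cream block at (308,138) in the aluminium stand, with brackets at about (285,118) and (340,152). Black (214,142), turquoise (412,146), cup (381,197), tin (342,48) and model (237,72) are all clear of it. One close crop to check the choice and read the corners.

Run:
```python
import cv2
a=cv2.imread("pics/w1.png")[80:180,255:365]
cv2.imwrite("pics/w1c.png",cv2.resize(a,(660,600),interpolation=cv2.INTER_CUBIC))
```

```text
(no output)
```

View pics/w1c.png

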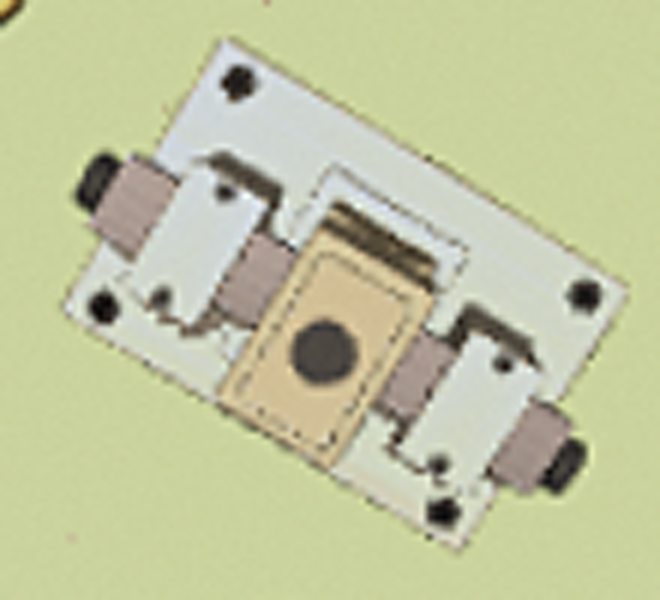

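Cream block with both catches in: top centre at crop (325,350), plate corners (225,38), (628,290), (462,552) and (65,308).

Run:
```python
from h import *
import json
m=json.load(open("w1.json"))
f=lambda p,z:atz("wrist",(p[0]/6+255-.4,p[1]/6+80-.4),z,m)
C=[f(p,.006) for p in [(225,38),(628,290),(462,552),(65,308)]]
print(np.round(C,4),np.mean(C,0)); 
for i in range(4): print(np.linalg.norm(C[i]-C[i-1]))
e=C[0]-C[1]+C[3]-C[2];print("stand y yaw",np.degrees(np.arctan2(e[1],e[0])))
print("block top",f((325,350),.102))
T=[f(p,.102) for p in [(322,232),(435,290),(328,468),(220,395)]];print(np.round(T,4),np.mean(T,0))
a=f((205,240),.065);b=f((475,405),.065);d=a-b;print(a,b,(a+b)/2,np.degrees(np.arctan2(d[1],d[0])),np.linalg.norm(d))
```

```text
[[ 0.5693  0.0402  0.006 ]
 [ 0.5308 -0.0755  0.006 ]
 [ 0.4524 -0.0512  0.006 ]
 [ 0.4918  0.0653  0.006 ]] [ 0.51106083 -0.00530456  0.006     ]
0.08143947999035
0.12184235053628498
0.08212211064600129
0.12299789269026513
stand y yaw 71.45567803271447
block top [ 0.51122986 -0.00468419  0.102     ]
[[ 0.535   0.0016  0.102 ]
 [ 0.5288 -0.0237  0.102 ]
 [ 0.487  -0.0111  0.102 ]
 [ 0.4969  0.0145  0.102 ]] [ 0.51192769 -0.00467457  0.102     ]
[0.5238022 0.0279891 0.065    ] [ 0.501329   -0.04036702  0.065     ] [ 0.5125656  -0.00618896  0.065     ] 71.80086984177076 0.07195556344488614
```

```bash
python3 -m pendant '[{"delta_pos":[0,0,0],"twist":7,"grip":85},{"delta_pos":[0,0,0],"twist":14,"grip":85},{"delta_pos":[0,0,-10],"twist":21,"grip":85},{"delta_pos":[0,0,-20],"twist":28,"grip":85},{"delta_pos":[0,0,-40],"twist":35,"grip":85},{"delta_pos":[0,0,-60],"twist":42,"grip":85},{"delta_pos":[0,0,-80],"twist":49,"grip":85},{"delta_pos":[0,0,-100],"twist":56,"grip":85},{"delta_pos":[0,0,-110],"twist":57.5,"grip":85},{"delta_pos":[0,0,-110],"twist":57.5,"grip":85},{"delta_pos":[0,0,-110],"twist":57.5,"grip":85}]'
python3 - <<'E'
from h import *
s=bot.state();p=s["ee_pos"];R=s["tcp_rot"];print(s["qpos"],s["time_s"])
print(np.degrees(np.arctan2(R[1,1],R[0,1])),p, (np.array([.5115,-.005,.21])-p)*1e3)
m=optics.camera_model("wrist");im=optics.camera("wrist")
import json;json.dump({k:np.array(v).tolist() for k,v in m.items()},open("w2.json","w"))
q=proj("wrist",np.array([.5115,-.005,.08]),m);print(q)
x0,y0=int(max(0,min(320,q[0]-160))),int(max(0,min(180,q[1]-110)));print(x0,y0)
cv2.imwrite("pics/w2.png",cv2.resize(im[y0:y0+220,x0:x0+320,::-1],None,fx=2.5,fy=2.5,interpolation=2))
E
```

```text
time_s: 3.78
ee_pos: [0.4875, -0.0303, 0.21]
tcp_rot: [[0.321, 0.947, -0.001], [0.947, -0.321, 0.0], [-0.0, -0.001, -1.0]]
wrist_force: [0.0, 0.5, 0.5]
gripper_width: 0.994
finger_force: 0.0
[-1.11391152e+01  1.98587471e+00 -1.79060181e+01  7.01832702e+01
 -1.64453801e-03  9.75982625e+01] 3.7833
-18.73738413210795 [ 0.48752316 -0.03026461  0.20997923] [2.39768428e+01 2.52646111e+01 2.07666270e-02]
[338.66621281 147.01147374]
178 37
```

View pics/w2.png

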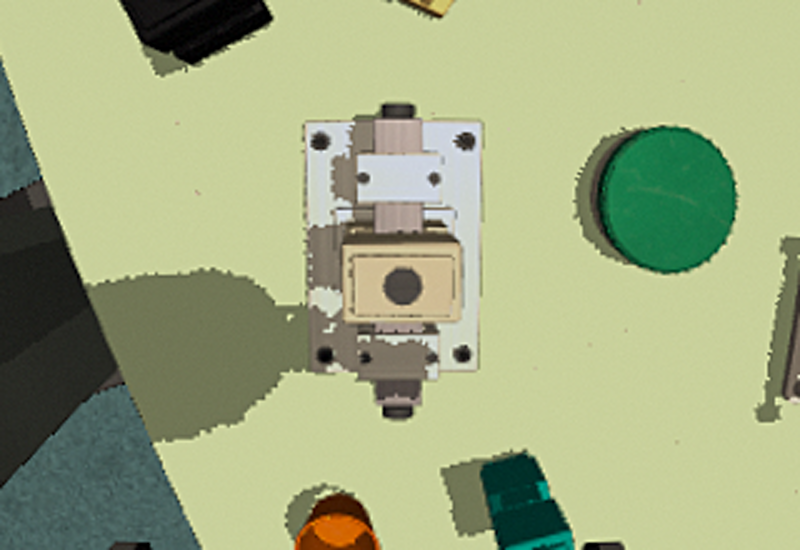

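The view is now aligned with the stand: block top at crop (402,285), plate corners (305,121), (482,121), (480,371) and (303,371). Left catch is up, right catch down.

Run:
```python
from h import *
import json
m=json.load(open("w2.json"))
f=lambda p,z:atz("wrist",(p[0]/2.5+178-.3,p[1]/2.5+37-.3),z,m)
C=[f(p,.006) for p in [(305,121),(482,121),(480,371),(304,371)]]
print(np.mean(C,0),[np.linalg.norm(C[i]-C[i-1]).round(4) for i in range(4)])
e=C[0]-C[3]+C[1]-C[2];print(np.degrees(np.arctan2(e[1],e[0])))
t=f((402,285),.102);T=[f(p,.102) for p in [(343,243),(461,242),(459,322),(343,321)]]
e=T[0]-T[3]+T[1]-T[2];print(t,np.mean(T,0),np.degrees(np.arctan2(e[1],e[0])))
p=bot.state()["ee_pos"];print((t-p)*1e3)
```

```text
[ 0.51056058 -0.00432044  0.006     ] [np.float64(0.1224), np.float64(0.0828), np.float64(0.123), np.float64(0.0879)]
71.29531467794718
[ 0.5106147  -0.00412787  0.102     ] [ 0.51084081 -0.00311332  0.102     ] 71.13643585401516
[  22.23982176   26.23484083 -108.95084389]
```

```bash
python3 -m pendant '[{"delta_pos":[12,13,0],"twist":0,"grip":85},{"delta_pos":[23,26,0],"twist":0,"grip":85},{"delta_pos":[23,26,-20],"twist":0,"grip":85},{"delta_pos":[23,26,-50],"twist":0,"grip":85},{"delta_pos":[23,26,-80],"twist":0,"grip":85},{"delta_pos":[23,26,-105],"twist":0,"grip":85},{"delta_pos":[23,26,-125],"twist":0,"grip":85},{"delta_pos":[23,26,-140],"twist":0,"grip":85},{"delta_pos":[23,26,-147],"twist":0,"grip":85},{"delta_pos":[23,26,-147],"twist":0,"grip":85}]'
python3 - <<'E'
from h import *
s=bot.state();print(s["ee_pos"],s["wrist_force"])
im=optics.camera("scene")[120:260,290:430];b=optics.camera("side")[140:280,290:430]
cv2.imwrite("pics/s2.png",cv2.resize(np.hstack([im,b])[:,:,::-1],None,fx=2.8,fy=2.8,interpolation=2))
E
```

```text
time_s: 4.67
ee_pos: [0.5107, -0.0041, 0.0628]
tcp_rot: [[0.32, 0.947, -0.001], [0.947, -0.32, 0.0], [-0.0, -0.001, -1.0]]
wrist_force: [-0.1, -0.1, -0.2]
gripper_width: 1.0
finger_force: 0.0
[ 0.51070486 -0.00408729  0.06276454] [-0.0871685  -0.12313025 -0.18051627]
```

View pics/s2.png

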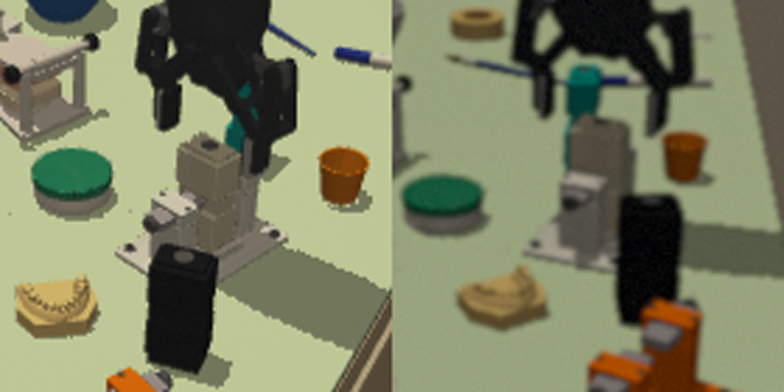

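Run:
```python
from h import *
c=np.array([.511,-.0043,0]);ux=np.array([.947,-.32,0])
for z in (.063,.076,.09,.102):
    print(z,[((proj("scene",c+s*.046*ux+[0,0,z])-[290,120])*2.8).round().tolist() for s in(-1,1)],[((proj("side",c+s*.046*ux+[0,0,z])-[290,140])*2.8+[392,0]).round().tolist() for s in(-1,1)])
print(((proj("scene",c+[0,0,.102])-[290,120])*2.8).round())
```

```text
0.063 [[247.0, 210.0], [164.0, 162.0]] [[650.0, 173.0], [544.0, 154.0]]
0.076 [[249.0, 197.0], [165.0, 149.0]] [[650.0, 158.0], [545.0, 140.0]]
0.09 [[250.0, 182.0], [166.0, 134.0]] [[651.0, 142.0], [545.0, 124.0]]
0.102 [[251.0, 169.0], [166.0, 122.0]] [[652.0, 128.0], [545.0, 110.0]]
[208. 145.]
```

The finger tips show at about z=0.097 by projection, at (258,172) and (168,130), though the TCP reads 0.063. Checking whether that picture was stale.

Run:
```python
from h import *
old=cv2.imread("pics/s2.png")
im=optics.camera("scene")[120:260,290:430];b=optics.camera("side")[140:280,290:430]
new=cv2.resize(np.hstack([im,b])[:,:,::-1],None,fx=2.8,fy=2.8,interpolation=2)
print(np.abs(new.astype(int)-old).mean())
im=optics.camera("wrist")
cv2.imwrite("pics/s3.png",np.vstack([new,cv2.resize(im[:,:,::-1],(320,200))] if 0 else [new]))
cv2.imwrite("pics/w3.png",im[:,:,::-1]);s=bot.state();print(s["ee_pos"],s["qpos"],s["time_s"])
```

```text
1.71398093676246
[ 0.51272403 -0.00429393  0.06499379] [-7.70490420e+00  1.15755363e+01 -2.59891126e+01  5.22470668e+01
 -2.52071726e-03  1.00948660e+02] 4.9167
```

View pics/w3.png

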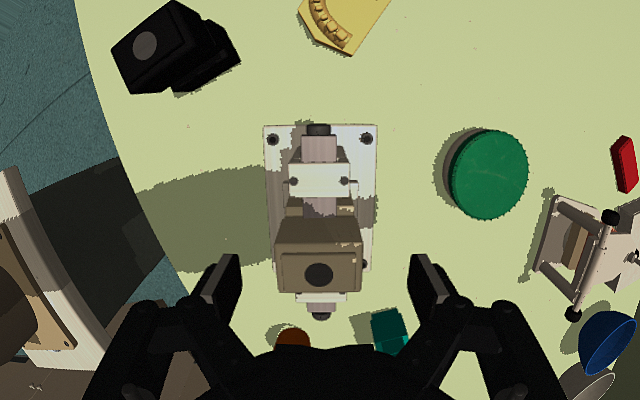

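Run:
```python
from h import *
import json
m=optics.camera_model("wrist");R,t=np.array(m["R"]),np.array(m["t"]);s=bot.state();p=s["ee_pos"];Rt=s["tcp_rot"]
print("cam in tool",Rt.T@(-R.T@t-p), "axes",(R@Rt).round(3), s["time_s"],p)
m2=json.load(open("w2.json"));R2=np.array(m2["R"]);print(-R2.T@np.array(m2["t"])-[.4875,-.0303,.21],-R.T@t)
for z in (0.063,.082,.102): print(z,proj("wrist",np.array([.511,-.0043,z]),m))
C=[(263,125),(377,125),(376,268),(268,268)]
print([atz("wrist",c,.006,m).round(4).tolist() for c in C])
print("top by model",atz("wrist",(318,273),.102,m), "tool tip proj",proj("wrist",p,m))
for z in (.08,.1): print(proj("wrist",p+[0,0,z-.065]+Rt[:,1]*.0425,m))
# height from plate: solve cam height shift so plate is 124 long
```

```text
cam in tool [ 0.08350802  0.00096839 -0.16374161] axes [[-0.     1.     0.   ]
 [-0.946 -0.    -0.325]
 [-0.325 -0.     0.946]] 4.9167 [ 0.51272403 -0.00429393  0.06499379]
[0.02797702 0.07877935 0.16373153] [0.53981885 0.07459695 0.22878616]
0.063 [319.9928194 238.2468804]
0.082 [319.66690685 253.97605723]
0.102 [319.25612588 274.2148285 ]
[[0.4912, 0.0674, 0.006], [0.5694, 0.0407, 0.006], [0.5368, -0.0743, 0.006], [0.4495, -0.0447, 0.006]]
top by model [ 0.51065657 -0.00343159  0.102     ] tool tip proj [322.71334119 238.92479924]
[398.8028459  250.18668036]
[407.24557321 269.2178717 ]
```

```bash
python3 -m pendant '[{"delta_pos":[0,0,0],"twist":0,"grip":56},{"delta_pos":[0,0,0],"twist":0,"grip":56},{"delta_pos":[0,0,0],"twist":0,"grip":56},{"delta_pos":[0,0,0],"twist":0,"grip":56}]' 25
python3 - <<'E'
from h import *
s=bot.state();print(s["ee_pos"],s["wrist_force"])
im=optics.camera("scene")[120:260,290:430];b=optics.camera("side")[140:280,290:430]
cv2.imwrite("pics/s4.png",cv2.resize(np.hstack([im,b])[:,:,::-1],None,fx=2.8,fy=2.8,interpolation=2))
E
```

```text
time_s: 5.25
ee_pos: [0.5112, -0.0041, 0.0635]
tcp_rot: [[0.32, 0.948, 0.0], [0.948, -0.32, -0.0], [0.0, 0.0, -1.0]]
wrist_force: [0.5, -0.9, -0.1]
gripper_width: 0.658
finger_force: 0.0
[ 0.51124866 -0.00408298  0.06354078] [ 0.45766528 -0.94105585 -0.08828049]
```

View pics/s4.png

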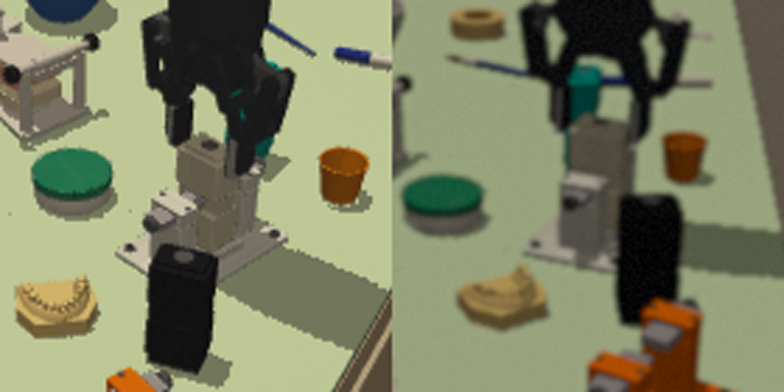

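The tips now show at (180,142)/(238,175) and (560,128)/(640,142), about z=0.089, only 13 mm over the head. Going 15 mm lower before gripping.

```bash
python3 -m pendant '[{"delta_pos":[0,0,-8],"twist":0,"grip":56},{"delta_pos":[0,0,-15],"twist":0,"grip":56},{"delta_pos":[0,0,-15],"twist":0,"grip":40},{"delta_pos":[0,0,-15],"twist":0,"grip":30},{"delta_pos":[0,0,-15],"twist":0,"grip":30},{"delta_pos":[0,0,-15],"twist":0,"grip":30},{"delta_pos":[0,0,-15],"twist":0,"grip":30}]' 30
python3 - <<'E'
from h import *
s=bot.state();print(s["ee_pos"],s["wrist_force"],s["moment"])
im=optics.camera("scene")[120:260,290:430];b=optics.camera("side")[140:280,290:430]
cv2.imwrite("pics/s5.png",cv2.resize(np.hstack([im,b])[:,:,::-1],None,fx=2.8,fy=2.8,interpolation=2))
E
```

```text
time_s: 5.93
ee_pos: [0.5107, -0.004, 0.048]
tcp_rot: [[0.32, 0.948, -0.001], [0.948, -0.32, 0.0], [-0.0, -0.001, -1.0]]
wrist_force: [-0.1, -0.6, -2.3]
gripper_width: 0.505
finger_force: 33.4
[ 0.5107317  -0.00398041  0.04802713] [-0.06160199 -0.55256815 -2.27180037] [-0.02623224  0.01359617  0.04031501]
```

View pics/s5.png

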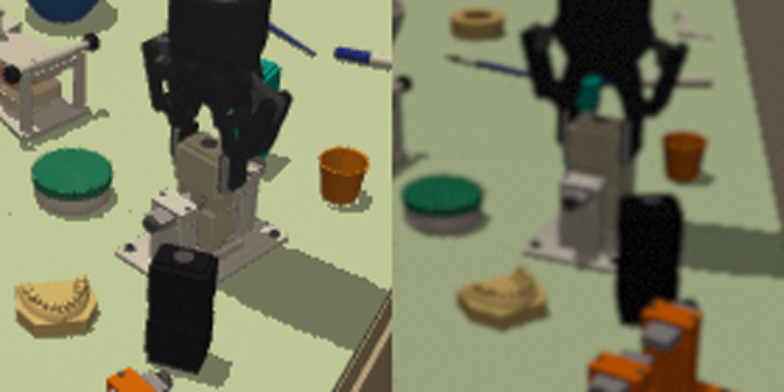

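Gripped at opening 0.505 (43 mm), pads on the head. Now I rock towards stand +y = (0.32, 0.948).

```bash
python3 -m pendant '[{"delta_pos":[0.8,2.4,0],"twist":0,"grip":30},{"delta_pos":[1.6,4.7,0.3],"twist":0,"grip":30},{"delta_pos":[2.4,7.1,0.6],"twist":0,"grip":30},{"delta_pos":[3.2,9.5,0.8],"twist":0,"grip":30},{"delta_pos":[4,11.9,1],"twist":0,"grip":30},{"delta_pos":[4.8,14.2,1],"twist":0,"grip":30},{"delta_pos":[4.8,14.2,1],"twist":0,"grip":30},{"delta_pos":[4.8,14.2,1],"twist":0,"grip":30},{"delta_pos":[4.8,14.2,1],"twist":0,"grip":30}]'
python3 - <<'E'
from h import *
s=bot.state();print(s["ee_pos"],s["wrist_force"],s["moment"])
im=optics.camera("scene")[120:260,290:430];b=optics.camera("side")[140:280,290:430]
w=cv2.resize(optics.camera("wrist")[60:340,180:460],(392,392))
cv2.imwrite("pics/s6.png",np.hstack([cv2.resize(im,(392,392),interpolation=2),w])[:,:,::-1])
E
```

```text
time_s: 6.78
ee_pos: [0.5151, 0.0079, 0.0493]
tcp_rot: [[0.32, 0.947, -0.002], [0.947, -0.32, -0.006], [-0.006, 0.0, -1.0]]
wrist_force: [-2.3, -6.6, -1.8]
gripper_width: 0.507
finger_force: 32.1
[0.51512573 0.00789117 0.04927016] [-2.32753091 -6.59568168 -1.80208955] [-1.62914473  0.43310659  0.1221122 ]
```

View pics/s6.png

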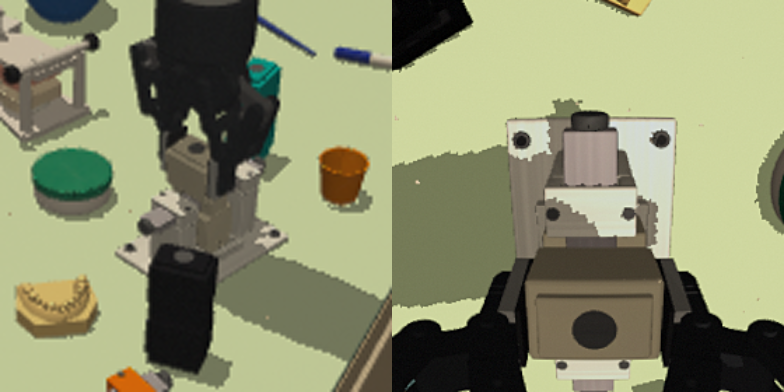

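The block is tilted towards the left bracket and the left catch's knob shows farther out, crop (590,118), i.e. wrist pixel (321,144). That was my tenth view, so from here I use numbers only. I push 2 mm more and compare the knob position with the start.

```bash
python3 -m pendant '[{"delta_pos":[0.3,1,0],"twist":0,"grip":30},{"delta_pos":[0.6,1.9,0],"twist":0,"grip":30},{"delta_pos":[0.6,1.9,0],"twist":0,"grip":30},{"delta_pos":[0.6,1.9,0],"twist":0,"grip":30}]'
cat > k.py <<'E'
from h import *
import json
S=np.array([.5108,-.0043,0]);uy=np.array([.32,.947,0]);ux=np.array([.947,-.32,0])
def edge(im,m,sgn,cam="wrist"):
    # sample along catch line outward; print brightness profile vs stand y
    out=[]
    for y in np.arange(.048,.090,.001):
        v=[im[tuple(np.round(proj(cam,S+sgn*y*uy+x*ux+[0,0,.058],m)[::-1]).astype(int))].mean() for x in (-.003,0,.003)]
        out.append(int(np.mean(v)))
    return out
E
python3 - <<'E'
from k import *
m2=json.load(open("w2.json"))
f=lambda p:(atz("wrist",(p[0]/2.5+177.7,p[1]/2.5+36.7),.056,m2)-S)@uy
print("start knob L outer",f((397,103)),"R outer",f((397,417)))
w1=cv2.imread("pics/w1.png");m1=json.load(open("w1.json"))
print(edge(w1,m1,1));print(edge(w1,m1,-1))
m=optics.camera_model("wrist");im=optics.camera("wrist");print(edge(im,m,1))
s=bot.state();print(s["ee_pos"],s["wrist_force"])
E
```

```text
time_s: 7.27
ee_pos: [0.5157, 0.0095, 0.0493]
tcp_rot: [[0.321, 0.947, -0.002], [0.947, -0.321, -0.007], [-0.007, 0.0, -1.0]]
wrist_force: [-2.1, -6.9, -1.1]
gripper_width: 0.512
finger_force: 32.1
start knob L outer 0.0668042096718953 R outer -0.06716736296714293
[151, 154, 158, 156, 156, 157, 158, 156, 156, 160, 161, 167, 133, 74, 33, 60, 62, 55, 50, 82, 191, 196, 193, 189, 189, 189, 189, 189, 189, 189, 190, 190, 189, 189, 189, 190, 189, 190, 190, 189, 189, 190]
[172, 144, 136, 148, 148, 147, 148, 145, 147, 148, 151, 150, 128, 35, 35, 61, 53, 52, 92, 132, 187, 195, 193, 190, 190, 190, 189, 189, 190, 189, 190, 189, 189, 190, 190, 190, 189, 189, 189, 189, 190, 189]
[152, 153, 154, 153, 154, 153, 154, 156, 156, 156, 156, 154, 156, 156, 156, 156, 157, 158, 136, 48, 59, 63, 65, 68, 59, 22, 6, 196, 195, 190, 194, 195, 194, 195, 194, 194, 195, 195, 193, 195, 194, 194]
[0.515649   0.00946583 0.04932018] [-2.90781328 -6.44536515 -1.46888203]
```

Left catch is out by about 6 mm. Now back through the middle to the other side.

```bash
python3 -m pendant '[{"delta_pos":[-1,-3,-0.2],"twist":0,"grip":30},{"delta_pos":[-2,-6,-0.4],"twist":0,"grip":30},{"delta_pos":[-3,-9,-0.6],"twist":0,"grip":30},{"delta_pos":[-4,-12,-0.8],"twist":0,"grip":30},{"delta_pos":[-5.4,-16,-1],"twist":0,"grip":30},{"delta_pos":[-6.3,-18.8,-1],"twist":0,"grip":30},{"delta_pos":[-7.2,-21.5,-0.8],"twist":0,"grip":30},{"delta_pos":[-8.1,-24.2,-0.5],"twist":0,"grip":30},{"delta_pos":[-9,-26.9,-0.2],"twist":0,"grip":30},{"delta_pos":[-9.9,-29.5,0],"twist":0,"grip":30},{"delta_pos":[-10.8,-32.2,0],"twist":0,"grip":30},{"delta_pos":[-10.8,-32.2,0],"twist":0,"grip":30}]'
python3 -m pendant '[{"delta_pos":[0,0,0],"twist":0,"grip":30},{"delta_pos":[0,0,0],"twist":0,"grip":30}]'
python3 - <<'E'
from k import *
m=optics.camera_model("wrist");im=optics.camera("wrist");print(edge(im,m,1));print(edge(im,m,-1))
ms=optics.camera_model("scene");sc=optics.camera("scene");s0=cv2.imread("pics/scene0.png")
for sg in(1,-1):print("scene",sg,edge(s0,ms,sg,"scene"),edge(sc,ms,sg,"scene"))
E
```

```text
time_s: 8.32
ee_pos: [0.5067, -0.0185, 0.0498]
tcp_rot: [[0.319, 0.948, 0.002], [0.948, -0.319, 0.005], [0.005, 0.001, -1.0]]
wrist_force: [1.8, 6.5, -0.1]
gripper_width: 0.513
finger_force: 32.0
time_s: 8.48
ee_pos: [0.5068, -0.0185, 0.0498]
tcp_rot: [[0.319, 0.948, 0.002], [0.948, -0.319, 0.004], [0.005, 0.001, -1.0]]
wrist_force: [1.0, 6.0, 0.3]
gripper_width: 0.512
finger_force: 32.0
[149, 149, 150, 151, 151, 152, 152, 152, 154, 155, 154, 154, 156, 157, 157, 158, 158, 159, 165, 43, 49, 60, 61, 61, 60, 40, 186, 179, 180, 180, 181, 181, 180, 180, 180, 179, 180, 180, 180, 180, 179, 178]
[31, 31, 31, 31, 32, 30, 30, 31, 30, 32, 31, 29, 30, 47, 92, 91, 93, 106, 128, 133, 134, 101, 6, 23, 39, 57, 57, 53, 53, 74, 130, 191, 181, 180, 180, 179, 180, 180, 180, 180, 179, 180]
scene 1 [133, 133, 133, 133, 132, 133, 131, 131, 130, 95, 76, 75, 65, 62, 62, 47, 47, 43, 44, 44, 44, 86, 96, 96, 154, 154, 154, 171, 171, 171, 171, 171, 170, 171, 171, 171, 171, 171, 171, 171, 171, 171] [138, 138, 138, 138, 138, 138, 138, 138, 138, 138, 138, 138, 137, 135, 135, 96, 96, 87, 68, 67, 67, 52, 46, 46, 46, 46, 46, 88, 98, 98, 158, 158, 167, 179, 179, 179, 179, 179, 179, 179, 179, 179]
scene -1 [169, 170, 178, 178, 178, 177, 177, 177, 152, 141, 141, 135, 124, 124, 107, 82, 67, 67, 62, 64, 64, 71, 66, 78, 77, 77, 92, 84, 84, 84, 94, 94, 94, 102, 113, 113, 113, 164, 164, 164, 169, 171] [27, 25, 26, 26, 26, 25, 25, 25, 24, 24, 24, 25, 42, 42, 42, 35, 71, 71, 70, 106, 106, 102, 103, 83, 67, 67, 68, 74, 74, 74, 92, 92, 92, 106, 118, 118, 118, 171, 171, 171, 176, 178]
```

Right catch is out by 8–9 mm and the left stays out. Back to centre.

```bash
python3 -m pendant '[{"delta_pos":[1,3,-0.2],"twist":0,"grip":30},{"delta_pos":[2,6,-0.4],"twist":0,"grip":30},{"delta_pos":[3,9,-0.6],"twist":0,"grip":30},{"delta_pos":[4,12,-0.8],"twist":0,"grip":30},{"delta_pos":[5,15,-1],"twist":0,"grip":30},{"delta_pos":[5.4,16.1,-1],"twist":0,"grip":30},{"delta_pos":[5.4,16.1,-1.5],"twist":0,"grip":30},{"delta_pos":[5.4,16.1,-1.5],"twist":0,"grip":30}]'
python3 - <<'E'
from k import *
m=optics.camera_model("wrist");im=optics.camera("wrist");print(edge(im,m,1));print(bot.state()["moment"])
# block top orientation: tilt via predicted corners
im=im[:,:,::-1]; cv2.imwrite("pics/w9.png",im)
E
```

```text
time_s: 9.25
ee_pos: [0.5108, -0.0051, 0.0477]
tcp_rot: [[0.32, 0.947, -0.001], [0.947, -0.32, -0.003], [-0.003, 0.0, -1.0]]
wrist_force: [-1.5, -4.4, -0.5]
gripper_width: 0.514
finger_force: 32.0
[148, 150, 150, 150, 151, 151, 153, 151, 152, 154, 154, 154, 156, 155, 156, 156, 157, 158, 164, 93, 57, 61, 62, 63, 62, 24, 165, 188, 185, 185, 184, 186, 186, 185, 185, 185, 186, 186, 185, 186, 185, 185]
[-1.32812019  0.38625034  0.11482412]
```

```bash
python3 -m pendant '[{"delta_pos":[0.4,1.2,0],"twist":0,"grip":30},{"delta_pos":[0.4,1.2,0],"twist":0,"grip":30},{"delta_pos":[0.2,0.6,2],"twist":0,"grip":30},{"delta_pos":[0,0.3,6],"twist":0,"grip":30},{"delta_pos":[0,0,12],"twist":0,"grip":30},{"delta_pos":[0,0,18],"twist":0,"grip":30}]' 40
python3 - <<'E'
from k import *
m=optics.camera_model("wrist");im=optics.camera("wrist");print(edge(im,m,1));print(bot.state()["moment"],bot.state()["wrist_force"])
for c in("scene","side"):
    optics.camera(c);print([(np.round(d["position"]).tolist(),round(d["score"],2)) for d in models.look_for("block_mid",c)][:3])
E
```

```text
time_s: 9.8
ee_pos: [0.511, -0.0032, 0.066]
tcp_rot: [[0.32, 0.948, -0.0], [0.948, -0.32, 0.002], [0.002, -0.001, -1.0]]
wrist_force: [-1.2, -0.8, -2.4]
gripper_width: 0.507
finger_force: 43.7
[153, 153, 154, 154, 154, 155, 155, 156, 157, 157, 157, 158, 159, 159, 159, 160, 160, 162, 159, 103, 58, 64, 63, 65, 66, 14, 184, 190, 188, 189, 190, 189, 190, 188, 189, 189, 189, 189, 189, 188, 188, 189]
[-0.30416745  0.29036487  0.03576789] [-0.90105331 -1.09677702 -2.580762  ]
[([354.0, 228.0], 0.74), ([363.0, 182.0], 0.6), ([317.0, 186.0], 0.44)]
[([362.0, 189.0], 0.85), ([381.0, 234.0], 0.72), ([362.0, 170.0], 0.66)]
```

It lifts freely, carrying only its weight. Continuing to foot height of about 88 mm.

```bash
python3 -m pendant '[{"delta_pos":[0,0,6],"twist":0,"grip":30},{"delta_pos":[0,0,13],"twist":0,"grip":30},{"delta_pos":[0,0,21],"twist":0,"grip":30},{"delta_pos":[0,0,29],"twist":0,"grip":30},{"delta_pos":[0,0,37],"twist":0,"grip":30},{"delta_pos":[0,0,45],"twist":0,"grip":30},{"delta_pos":[0,0,53],"twist":0,"grip":30},{"delta_pos":[0,0,60],"twist":0,"grip":30},{"delta_pos":[0,0,64],"twist":0,"grip":30},{"delta_pos":[0,0,64],"twist":0,"grip":30},{"delta_pos":[0,0,64],"twist":0,"grip":30},{"delta_pos":[0,0,64],"twist":0,"grip":30}]'
python3 - <<'E'
from k import *
m=optics.camera_model("wrist");im=optics.camera("wrist");print(edge(im,m,1));print(bot.state()["moment"],bot.state()["wrist_force"])
R=[]
for c in("scene","side"):
    cv2.imwrite(f"pics/{c}9.png",optics.camera(c)[:,:,::-1])
    for n in("block_mid","model","cup","tin"):print(c,n,[(np.round(d["position"]).tolist(),round(d["score"],2)) for d in models.look_for(n,c)][:3])
    mm=optics.camera_model(c);g=cv2.imread(f"pics/{c}9.png")
    # beige block columns just below fingers: profile along vertical line under centre
    for z in np.arange(.07,.135,.004):
        row=[]
        for y in np.arange(-.03,.031,.003):
            p=proj(c,S+y*uy+[0,0,z],mm);row.append(int(g[int(round(p[1])),int(round(p[0]))].mean()))
        print(round(z,3),row)
    for sg in(1,-1):print(sg,edge(g,mm,sg,c))
E
```

```text
time_s: 11.05
ee_pos: [0.5106, -0.004, 0.1294]
tcp_rot: [[0.32, 0.948, -0.001], [0.948, -0.32, 0.0], [-0.0, -0.001, -1.0]]
wrist_force: [-0.5, 0.3, -2.9]
gripper_width: 0.507
finger_force: 43.8
[164, 162, 163, 163, 164, 164, 165, 165, 165, 166, 165, 166, 167, 167, 169, 169, 169, 170, 169, 99, 42, 65, 66, 68, 54, 44, 160, 198, 196, 195, 195, 195, 196, 195, 194, 196, 194, 195, 195, 195, 195, 195]
[-0.0005717   0.04429473  0.02536289] [ 0.18546644 -0.02181967 -2.81715188]
scene block_mid [([384.0, 160.0], 0.87), ([365.0, 162.0], 0.86), ([354.0, 231.0], 0.61)]
scene model [([309.0, 231.0], 0.91), ([316.0, 185.0], 0.7)]
scene cup [([410.0, 179.0], 0.83)]
scene tin [([317.0, 189.0], 0.67), ([309.0, 231.0], 0.59)]
0.07 [109, 92, 133, 94, 93, 106, 112, 100, 175, 179, 178, 178, 179, 179, 178, 179, 179, 179, 178, 176, 140]
0.074 [86, 85, 85, 87, 85, 88, 86, 90, 92, 178, 178, 178, 178, 178, 178, 179, 178, 178, 179, 179, 178]
0.078 [75, 89, 76, 90, 77, 92, 83, 88, 85, 85, 108, 136, 178, 179, 179, 179, 179, 176, 178, 178, 179]
0.082 [86, 86, 85, 87, 86, 87, 86, 88, 88, 78, 85, 92, 120, 178, 178, 
[... 3093 characters left out ...]
5, 75, 75, 75, 77, 76, 75, 77, 73, 75]
0.126 [69, 69, 69, 69, 69, 68, 68, 69, 73, 71, 77, 78, 78, 79, 79, 76, 76, 74, 74, 73, 75]
0.13 [68, 67, 71, 69, 69, 71, 71, 72, 72, 69, 69, 69, 74, 79, 85, 85, 97, 87, 90, 77, 76]
0.134 [71, 68, 68, 67, 66, 66, 69, 71, 71, 72, 72, 69, 68, 68, 73, 73, 91, 91, 108, 108, 106]
1 [101, 103, 107, 108, 107, 107, 108, 106, 102, 98, 96, 93, 88, 88, 81, 71, 70, 65, 56, 48, 52, 44, 44, 42, 39, 46, 46, 53, 53, 53, 53, 69, 71, 86, 94, 100, 104, 109, 118, 118, 131, 134]
-1 [147, 147, 147, 147, 143, 143, 143, 143, 143, 140, 140, 131, 126, 126, 120, 120, 117, 117, 107, 96, 96, 85, 85, 87, 87, 77, 75, 75, 78, 78, 78, 86, 97, 114, 114, 120, 120, 120, 122, 134, 139, 142]
```

Run:
```python
from plant import bot
print(bot.sign_off())
```

```text
the job is handed in; nothing more can be done
None
```

The job is handed in, with no verdict returned. By my measurements the block is held still over the stand with its foot about 88 mm up, the left catch is out about 6 mm and the right about 8 mm, and the jaw model, cup and tin are where they were; I did not measure the block's tilt directly.

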